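Start the scroll saw's hold-down wing bolt

ROBOT

A 6-joint arm with a two-finger parallel gripper is mounted at the origin on the work surface. World frame = base frame: x ahead of the robot, y to its left, z up, the work surface at z = 0. Lengths are in m, angles in rad, forces in N, time in s.
With the tool pointing down it reaches from about 0.425 to 0.95 m from the base axis. Payload 3.5 kg.
Tool frame: the origin (TCP) lies at the very end of the fingers, on their centre line; the grasp point (between the pads) lies manip.grasp_offset behind it (manip.grasp_offset is the distance from the TCP to the grasp point, in m); z points along the fingers, y is the direction in which the jaws open and shut (so a half turn about z gives the same grasp; the last joint's range is limited). The gripper opens to 85 mm and grips with 20 to 120 N. Pads are 22 mm wide; open, the fingers measure 114 mm over their backs; the gripper's body (76 mm by 85 mm) begins 54 mm behind the grasp point. The pads swing forward as they close: fully open they stand 13 mm farther back than shut.
Start: joints at [1.027, 0.286, 1.577, -0, 1.279, -0.15], TCP at [0.259, 0.623, 0.231] pointing down, gripper open.
Joint ranges: [-2.77, 2.77], [-0.9, 2.22], [0.21, 2.48], [-1.53, 4.67], [0.24, 2.81], [-2.84, 2.84]. Speed limits (rad/s): [2.79, 2.79, 3.14, 3.14, 3.14, 3.14].

INTERFACE

Orientations are given as a unit quaternion [x, y, z, w].
In Python, from workcell import manip, cams, workorder gives the robot as it stands.
- The arm moves only by the shell command python3 -m pendant 'ROWS' [FORCE]. ROWS is JSON, a list of rows, each an object with "slide": the shift along the tool's x, y, z normalised to -1 to 1, where 1 is 15 cm, a list of three; "angular": the turn, a rotation vector about the tool's x, y, z normalised to -1 to 1, where 1 is 6 degrees, a list of three; "hand": the opening, from 0 (shut) to 1 (fully open). In form: [{"slide": [x, y, z], "angular": [wx, wy, wz], "hand": hand}, ...]. A call has 1 to 12 rows; each row shifts and turns the pose as measured when the row begins, along the tool's axes as they then stand; what a row does not reach is not made up. A row lasts 1/8 s, in which the tool goes at most 62.5 mm and 10.7 degrees, less where a joint would pass 70% of its speed; a pose out of reach is approached as far as the arm can. A call with a number of a shift or a turn outside -1 to 1 is refused whole. A call with a gripper value outside its range is refused whole. The fingers move at their own pace and stop on an object; FORCE is the grip in N (left out, the last holds). Time passes only in rows, so rows that do not move let the fingers close. It gives the time, the measured TCP pose, the force and the opening at its end, in the units of the state.
- manip.get_obs(): the state, without advancing time (a new reading comes with each control period).
- cams.grab_frame(name): name is "side" or "top"; returns the picture (384x512x3 uint8, red, green, blue); there is no depth.
- cams.calibration(name): a dict with "camera_matrix" (3x3 intrinsics, pixels), "k1" (the pictures are not rectified: a ray, as slopes to the right and down, at radius r is drawn at 1 + k1 r^2 times it, then the intrinsics apply), "view" (4x4, takes a point from world to camera coordinates). Camera axes: x right, y down, z forward; pixel columns grow to the right and rows downward; lengths in m; the calibration is good to about 2 mm. A picture is of the moment at which its call begins. calibration takes no time and is no camera call.
- workorder.sign_off(): hands the job in, once; it reports no verdict.
The state is a dict: "t": time; "joints": joint angles; "joint_vel": joint speeds; "joint_efforts": joint torques, N m; "tool_pos": TCP position; "ee_rot": TCP orientation; "contact_force": force on the tool from outside, world axes, zero at the start; "ft_torque": the same for the moment, N m; "gripper_width": opening from 0.0 (shut) to 1.0 (fully open).
Only numpy, scipy, OpenCV 4.12 (cv2) and the standard library are available. Lean on these libraries where they do the work, as an engineer would, in place of code of your own. Each camera call takes 0.05 s, during which the arm holds its last target. There are 200 camera calls.

TASK

First set the lever of the air valve half open, midway between closed (lever across the pipe) and open (lever in line with the pipe), so that the blow-off keeps sawdust out of the thread. Then start the wing bolt in its threaded boss: turn it backward (anticlockwise seen from above) until it drops into the thread, and from there forward (clockwise) one full turn. Finish while still holding the bolt by its wings in the closed gripper, with everything still, and leave the other things on the bench undisturbed.

Things in the scene. Friction and masses are not known exactly. Their poses are not given: they have to be found in the camera images.
- wings (a point): Centre of the steel wing head of the upright bolt: a bar 81 mm long over its rounded wings, 12 mm thick, 24 to 27 mm tall (12 below, 13 above this point). Own x along the bar, y across its thickness (pinch it so from above), z up along the bolt's axis. Starts about 123 mm above the bench, ends about 107. A collar 22 mm across reaches 23 mm below this point, then the 18 mm shank.
- hold_down: Dark green cast hold-down block, fixed to the bench: base 140 x 120 mm, boss 68 mm across with its top 74 mm above the bench, the wing bolt in its middle, a steel ring in the boss's mouth and a thin copper nozzle beside it. Origin: underside, on the bolt's axis; z up; y points to the notch in the ring.
- bolt_turn (a joint): Angle of the wing bolt in rad, growing forward (clockwise from above). 0: its lug is at the middle of the notch and the bar lies along the block's x. Starts at 0.7 to 1.6; range -1.5 to 8.2; several regrasps are needed. Light friction (0.04 N m, up to 0.1 while the lug rides on the ring); stays where it is left.
- bolt_drop (a joint): Height of the bolt above its caught place, m: 0.0085 to 0.0105 while the lug rides on the ring, 0 (up to 2 mm play) once dropped. It drops only within about 0.4 rad of bolt_turn 0, by weight and a light spring (8 N together), so there it must be free to slide down between slightly open fingers, or be pressed down. Then the thread holds it: it sinks 8 mm per turn forward.
- notch (a point): Middle of the 75 degree notch in the steel ring (52 mm across) in the boss's mouth, 19 mm from the bolt's axis, 74 mm above the bench. Axes of the hold-down block: y points from the bolt's axis to the notch.
- valve_lever (a joint): Angle of the air valve's lever in rad: 0 closed (across the pipe), 1.571 fully open (in line with the pipe), stops at both ends; grows anticlockwise from above. Half open is 0.785. It starts at 0 to 0.4. Friction 0.12 N m; stays where it is left.
- lever_grip (a point): Centre of the black sleeve of the valve lever, 66 mm from the lever's axis and 98 mm above the bench. The sleeve is 60 mm long, 14 mm wide and 22 mm tall, free underneath: own y points along the lever away from the axis, x across it (pinch it so, from above), z up.
- lever_axis (a point): Point on the vertical axis of the valve lever, 98 mm above the bench, at the height of the sleeve's centre. It has the axes of the fixed brass valve: x along the pipe, y where the closed lever points.
- wing_bolt: The bolt's wing head as a solid. Origin on the bolt's axis, 49 mm below the head's centre, axes as wings. At the origin's height a lug 6 mm wide and 3 mm thick sticks out from the shank along own +y, to 22 mm from the axis; it rides on the ring until it drops through the notch.
- offcut: Bystander: thin plywood offcut, 125 x 50 x 6 mm, lying flat. Leave it where it is. Origin at the centre of its underside.
- sanding_block: Bystander: cork sanding block, 90 x 50 x 32 mm. Leave it where it is. Origin at the centre of its underside.
- glue: Bystander: glue bottle, 56 mm across, 130 mm tall. Leave it where it is. Origin at the centre of its underside.
- tape: Bystander: roll of paper tape, 90 mm across, 25 mm high, lying flat. Leave it where it is. Origin at the centre of its underside.
- driver: Bystander: screwdriver lying flat, along its x. Leave it where it is. Origin at the centre of its underside.
- brush: Bystander: brush lying flat, along its x. Leave it where it is. Origin at the centre of its underside.
- pot: Bystander: white ceramic cup, 70 mm across, 75 mm high. Leave it where it is. Origin at the centre of its underside.
There are look-alikes about, which are no part of the job. Leave any red look-alike of the part that bears valve_lever alone.

How it is judged:
On the way, in this order (a step that is already met when the one before it is completed fails the run):
1. the valve lever is set half open (value of joint valve_lever between 0.625 and 0.945 rad), for 0.3 s.
2. the bolt, turned backward, has dropped into the thread at the notch (value of joint bolt_turn between -0.6 and 0.6 rad and value of joint bolt_drop below 0.003 m), for 0.1 s.
3. the bolt has been turned one turn forward in the thread (value of joint bolt_turn between 5.6 and 7.1 rad and value of joint bolt_drop below 0.003 m), for 0.2 s.
At the end, for the whole second after the job is handed in: The valve lever stands at 0.785 rad within 0.16 (9 degrees); the bolt is dropped into its thread (bolt_drop under 3 mm) and stands one turn forward (bolt_turn between 5.6 and 7.1 rad), at rest, with the fingers still gripping its wings (over 2 N) (all of step 1 and all of step 3 and contact force between the fingers and wing_bolt above 2 N and velocity of joint bolt_turn between -0.2 and 0.2 rad/s); the arm keeps its last pose, push and grip.
It fails at once if a bystander was shifted by more than 30 mm (distance of any of offcut, sanding_block, glue, tape, driver, brush, pot from where it was at the start of the episode above 0.03 m).
It also fails if it takes over 72 s, if anything falls off the work surface, if the arm or the gripper's body presses on something with over 40 N, if the wrist force passes 120 N, or if a joint passes its speed limit or range.

## Working session

There is one attempt and no reset: what is moved stays moved. The work goes in short steps, Python scripts to look and compute and a shell command to move; the robot and the scene stay as the last step left them, time stands still between calls to the robot, and variables do not carry over. Pictures are saved under pics/ and viewed, about 8 in all and at most 12, crops included, and the job is handed in when it is done.

```bash
ls; mkdir -p pics
python3 - <<'E'
from workcell import manip, cams
import cv2
print(manip.get_obs(), manip.grasp_offset)
for n in("top","side"):
    cv2.imwrite(f"pics/{n}0.png",cams.grab_frame(n)[:,:,::-1]); c=cams.calibration(n); print(n,c)
E
```

```text
pics
{'t': 0.0, 'joints': array([ 1.02699313e+00,  2.87138186e-01,  1.57818733e+00,  1.59109899e-05,
        1.27859436e+00, -1.49982031e-01]), 'joint_vel': array([-3.02775459e-05,  9.93384796e-04, -1.33203204e-03, -8.58836275e-04,
        6.76327178e-04,  1.05689202e-03]), 'joint_efforts': array([-8.98299477e-04, -4.05964887e+01, -2.92627466e+01, -2.06108748e-04,
        5.76778097e-03,  3.74026058e-06]), 'tool_pos': array([0.25862393, 0.62277548, 0.22995991]), 'ee_rot': array([ 1.95642675e-01,  9.80674558e-01, -1.09170855e-03, -4.02762661e-04]), 'contact_force': array([ 1.20350285, -1.39788106, -0.47166163]), 'ft_torque': array([ 0.03440153,  0.05513192, -0.0207381 ]), 'gripper_width': 1.0011553926820824} 0.0187
top {'camera_matrix': array([[380.30239606,   0.        , 252.22226768],
       [  0.        , 380.30239606, 191.12040206],
       [  0.        ,   0.        ,   1.        ]]), 'k1': -0.060524860176611565, 'view': array([[-0.0147549 , -0.99986591,  0.00710355,  0.01370225],
       [-0.99020423,  0.01362508, -0.13896022,  0.55131157],
       [ 0.1388448 , -0.00908431, -0.99027249,  0.9879712 ],
       [ 0.        ,  0.        ,  0.        ,  1.        ]])}
side {'camera_matrix': array([[418.71474726,   0.        , 251.62463213],
       [  0.        , 418.71474726, 186.62594192],
       [  0.        ,   0.        ,   1.        ]]), 'k1': 0.024694021099392803, 'view': array([[ 0.98977936, -0.14231472,  0.00912889, -0.53193531],
       [-0.10589353, -0.7763329 , -0.62136446,  0.11559968],
       [ 0.09551637,  0.61404703, -0.78346849,  1.08176853],
       [ 0.        ,  0.        ,  0.        ,  1.        ]])}
```

Run:
```python
import cv2
for n in("top","side"):
    cv2.imwrite(f"pics/{n}0b.png",cv2.resize(cv2.imread(f"pics/{n}0.png"),(800,600),interpolation=cv2.INTER_CUBIC))
```

```text
(no output)
```

View pics/top0b.png

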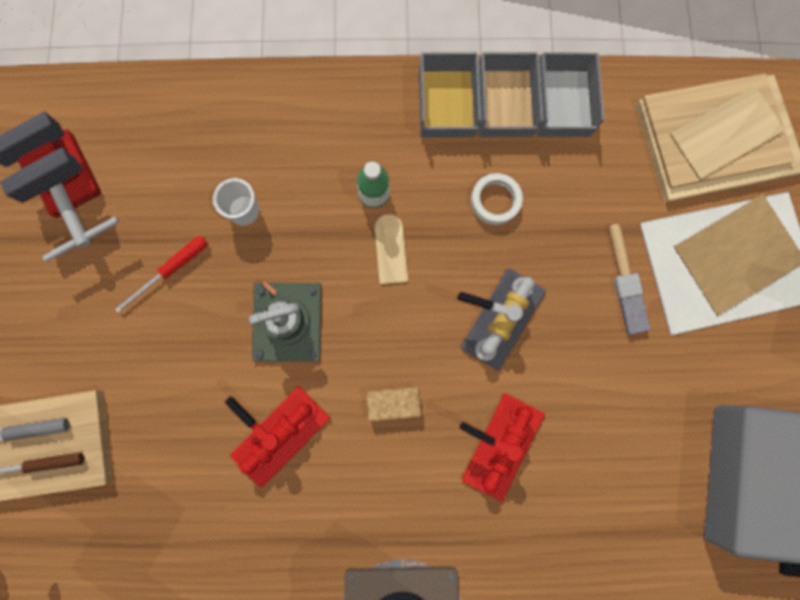

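View pics/side0b.png

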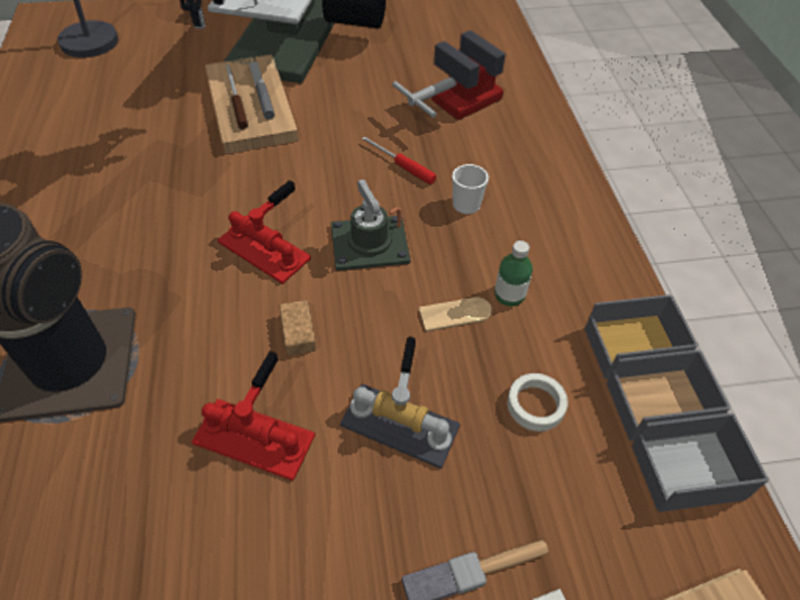

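The top view shows the green block at about (285,322) and the brass valve at (507,315) in the 800x600 picture. The red look-alikes are at (280,437) and (503,447). The arm is out of frame. Next I'll zoom in on the block and valve.

```bash
cat > h.py <<'E'
import numpy as np, cv2
from workcell import manip, cams
from scipy.spatial.transform import Rotation as R
def ray(n,u,v):
    c=cams.calibration(n);K=c["camera_matrix"];V=c["view"]
    d=np.array([(u-K[0,2])/K[0,0],(v-K[1,2])/K[1,1]]);s=d.copy()
    for _ in range(20): s=d/(1+c["k1"]*(s@s))
    r=V[:3,:3].T@np.r_[s,1]; return -V[:3,:3].T@V[:3,3], r
def at(n,u,v,z):
    o,r=ray(n,u,v); return o+r*(z-o[2])/r[2]
def proj(n,p):
    c=cams.calibration(n);K=c["camera_matrix"];V=c["view"]
    q=V[:3,:3]@np.asarray(p)+V[:3,3]; s=q[:2]/q[2]; s=s*(1+c["k1"]*(s@s)); return K[:2,:2]@s+K[:2,2]
def tri(a,b):
    (o1,r1),(o2,r2)=ray("top",*a),ray("side",*b)
    t=np.linalg.lstsq(np.c_[r1,-r2],o2-o1,rcond=None)[0]; p,q=o1+t[0]*r1,o2+t[1]*r2
    return (p+q)/2, np.linalg.norm(p-q)
def mosaic(out,crops):  # (img,u0,v0) crops 100x75 -> 400x300 with 10px ticks
    T=[]
    for im,u0,v0 in crops:
        c=cv2.resize(im[v0:v0+75,u0:u0+100],(400,300),interpolation=cv2.INTER_CUBIC)
        for k in range(0,100,10):
            cv2.line(c,(4*k,0),(4*k,6),(0,255,255),1)
            if k%20==0: cv2.putText(c,str(u0+k),(4*k,16),0,.35,(0,255,255),1)
        for k in range(0,75,10):
            cv2.line(c,(0,4*k),(6,4*k),(0,255,255),1)
            if k%20==0: cv2.putText(c,str(v0+k),(8,4*k+4),0,.35,(0,255,255),1)
        T.append(c)
    cv2.imwrite(out,np.vstack([np.hstack(T[:2]),np.hstack(T[2:])]) if len(T)==4 else np.hstack(T))
E
python3 - <<'E'
from h import *
t,s=cv2.imread("pics/top0.png"),cv2.imread("pics/side0.png")
mosaic("pics/m0.png",[(t,135,170),(t,275,165),(s,190,105),(s,210,215)])
E
```

```text
(no output)
```

View pics/m0.png

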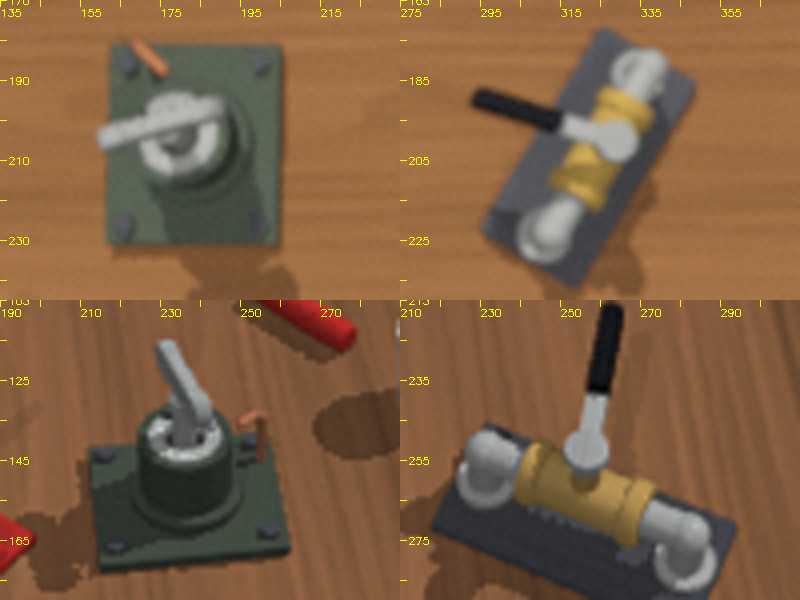

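The top view puts the bolt's bar from (160.5,204) to (190,195.5). The block's 140 mm side runs along world x. The lever sleeve runs from (293.5,189.5) to (314.5,196) with its hub at about (328,200).

Run:
```python
from h import *
np.set_printoptions(precision=4,suppress=True)
print("sleeve ctr tri",tri((304.2,193),(261,228)), "flat",at("top",304,192.8,.107))
print("hub tri",tri((328.5,199.8),(256.5,253)))
tip=at("top",294,189.8,.105); inn=at("top",314.5,196,.105); hub=at("top",328.5,199.8,.105)
print("lev",tip,inn,hub, np.degrees(np.arctan2(*(tip-inn)[1::-1])))
C=[(325,172),(349,186),(319,236),(295,222)]
w=[at("top",*c,.012) for c in C]; print("valve base",np.array(w), np.mean(w,0))
for a,b in((3,0),(2,1)): print("pipe",np.degrees(np.arctan2(*(w[b]-w[a])[1::-1])),np.linalg.norm(w[b]-w[a]))
C=[(161.5,181.5),(205.5,181.5),(204.5,230.5),(161.5,230.5)]
w=[at("top",*c,.02) for c in C]; print("blk",np.array(w),np.mean(w,0))
for a,b in((3,0),(2,1)): print("x",np.degrees(np.arctan2(*(w[b]-w[a])[1::-1])),np.linalg.norm(w[b]-w[a]))
e1,e2=at("top",160.3,204,.135),at("top",190.5,195.5,.135); print("bar",e1,e2,(e1+e2)/2,np.linalg.norm(e1-e2),np.degrees(np.arctan2(*(e2-e1)[1::-1])))
print("bar tri",tri((175.3,199.8),(236.5,125)))
o=manip.get_obs(); M=R.from_quat(o["ee_rot"]).as_matrix(); print(M)
```

```text
sleeve ctr tri (array([ 0.5387, -0.1262,  0.0954]), np.float64(0.003785148800581857)) flat [ 0.5358 -0.124   0.107 ]
hub tri (array([ 0.5197, -0.1885,  0.0921]), np.float64(0.001753716606042093))
lev [ 0.544  -0.0992  0.105 ] [ 0.5275 -0.1506  0.105 ] [ 0.5174 -0.1857  0.105 ] 72.18842927282815
valve base [[ 0.6064 -0.1989  0.012 ]
 [ 0.5659 -0.2647  0.012 ]
 [ 0.4287 -0.1752  0.012 ]
 [ 0.468  -0.1105  0.012 ]] [ 0.5173 -0.1873  0.012 ]
pipe -32.58015640073016 0.16423313670230927
pipe -33.12180121990609 0.16375714551585613
blk [[0.5843 0.2559 0.02  ]
 [0.5826 0.1341 0.02  ]
 [0.448  0.1366 0.02  ]
 [0.4495 0.2536 0.02  ]] [0.5161 0.195  0.02  ]
x 0.9918244787070132 0.13486774228449958
x -1.0553853657244099 0.13457568904605174
bar [0.5093 0.2311 0.135 ] [0.5292 0.1575 0.135 ] [0.5193 0.1943 0.135 ] 0.07624236782070087 -74.88828490299261
bar tri (array([0.5214, 0.1966, 0.1246]), np.float64(0.0020525058610560694))
[[-0.9235  0.3837 -0.0011]
 [ 0.3837  0.9235 -0.0018]
 [ 0.0003 -0.0021 -1.    ]]
```

```bash
cat >> h.py <<'E'
def go(x,y,z,yaw):
    """remaining shift/turn (tool axes, row units) to TCP xyz with tool-y at yaw deg, tool down"""
    o=manip.get_obs(); M=R.from_quat(o["ee_rot"]); a=np.radians(yaw)
    D=np.array([[np.sin(a),np.cos(a),0],[-np.cos(a),np.sin(a),0],[0,0,-1]])
    D[:,0]=np.cross(D[:,1],D[:,2]); m=M.as_matrix()
    np.set_printoptions(precision=4,suppress=True)
    print("t",round(o["t"],2),"pos",o["tool_pos"],"yaw",round(np.degrees(np.arctan2(m[1,1],m[0,1])),2),"F",o["contact_force"],"T",o["ft_torque"],"w",round(o["gripper_width"],3),"q6",round(o["joints"][5],2))
    print(" slide units",m.T@(np.array([x,y,z])-o["tool_pos"])/.15,"(after turn)",D.T@(np.array([x,y,z])-o["tool_pos"])/.15,"turn units",np.degrees((M.inv()*R.from_matrix(D)).as_rotvec())/6)
E
python3 -c "
from h import *
go(.539,-.124,.2,-18)"
```

```text
t 0.1 pos [0.2587 0.6228 0.2301] yaw 67.44 F [-0.2701  0.3235 -0.1293] T [-0.0129  0.0073 -0.0529] w 0.999 q6 -0.15
 slide units [-3.6364 -3.8803  0.2076] (after turn) [-4.1577  3.3161  0.2006] turn units [-0.0183  0.0124 14.2396]
```

```bash
python3 -m pendant '[{"slide":[-0.28,-0.3,0.01],"angular":[0,0,0],"hand":0.5},{"slide":[-0.28,-0.3,0.01],"angular":[0,0,0],"hand":0.5},{"slide":[-0.28,-0.3,0.01],"angular":[0,0,0],"hand":0.5},{"slide":[-0.28,-0.3,0.01],"angular":[0,0,0],"hand":0.5},{"slide":[-0.28,-0.3,0.01],"angular":[0,0,0],"hand":0.5},{"slide":[-0.28,-0.3,0.01],"angular":[0,0,0],"hand":0.5},{"slide":[-0.28,-0.3,0.01],"angular":[0,0,0],"hand":0.5},{"slide":[-0.28,-0.3,0.01],"angular":[0,0,0],"hand":0.5},{"slide":[-0.28,-0.3,0.01],"angular":[0,0,0],"hand":0.5},{"slide":[-0.28,-0.3,0.01],"angular":[0,0,0],"hand":0.5},{"slide":[-0.28,-0.3,0.01],"angular":[0,0,0],"hand":0.5},{"slide":[-0.28,-0.3,0.01],"angular":[0,0,0],"hand":0.5}]' 30
python3 -c "
from h import *
go(.539,-.124,.2,-18)"
python3 -m pendant '[{"slide":[0,0,0],"angular":[0,0,1],"hand":0.5},{"slide":[0,0,0],"angular":[0,0,1],"hand":0.5},{"slide":[0,0,0],"angular":[0,0,1],"hand":0.5},{"slide":[0,0,0],"angular":[0,0,1],"hand":0.5},{"slide":[0,0,0],"angular":[0,0,1],"hand":0.5},{"slide":[0,0,0],"angular":[0,0,1],"hand":0.5},{"slide":[0,0,0],"angular":[0,0,1],"hand":0.5},{"slide":[0,0,0],"angular":[0,0,1],"hand":0.5},{"slide":[0,0,0],"angular":[0,0,1],"hand":0.5},{"slide":[0,0,0],"angular":[0,0,1],"hand":0.5},{"slide":[0,0,0],"angular":[0,0,1],"hand":0.5},{"slide":[0,0,0],"angular":[0,0,1],"hand":0.5}]'
python3 -c "
from h import *
go(.539,-.124,.2,-18)"
```

```text
t: 1.6
tool_pos: [0.5185, -0.0791, 0.2084]
ee_rot: [0.192, 0.981, -0.002, -0.001]
contact_force: [0.2, 0.5, 0.3]
gripper_width: 0.497
t 1.6 pos [ 0.5185 -0.0791  0.2084] yaw 67.9 F [0.2459 0.4789 0.3435] T [ 0.0177 -0.0287 -0.0274] w 0.497 q6 -1.53
 slide units [-0.2392 -0.226   0.0572] (after turn) [-0.2428  0.2224  0.0563] turn units [-0.047   0.0297 14.3164]
t: 3.1
tool_pos: [0.5148, -0.0834, 0.2009]
ee_rot: [0.749, 0.662, -0.006, -0.005]
contact_force: [-0.2, -0.1, 0.3]
gripper_width: 0.502
t 3.1 pos [ 0.5148 -0.0834  0.2009] yaw -7.04 F [-0.2099 -0.082   0.342 ] T [-0.0253 -0.0107 -0.0349] w 0.502 q6 -0.23
 slide units [-0.2488  0.1932  0.0035] (after turn) [-0.2076  0.2369  0.0061] turn units [-0.1502  0.0337  1.8267]
```

```bash
python3 -m pendant '[{"slide":[0,0,0],"angular":[-0.15,0.03,0.9],"hand":0.5},{"slide":[0,0,0],"angular":[0,0,0.95],"hand":0.5},{"slide":[-0.21,0.24,0],"angular":[0,0,0],"hand":0.5},{"slide":[0,0,0],"angular":[0,0,0],"hand":0.5}]'
python3 -c "
from h import *
go(.539,-.124,.2,-18)
t,s=cams.grab_frame('top')[:,:,::-1],cams.grab_frame('side')[:,:,::-1]
mosaic('pics/m1.png',[(t,265,155),(s,210,180)])"
```

```text
t: 3.6
tool_pos: [0.5379, -0.1245, 0.1985]
ee_rot: [0.812, 0.584, -0.001, -0.002]
contact_force: [-0.5, 0.1, 0.5]
gripper_width: 0.496
t 3.6 pos [ 0.5379 -0.1245  0.1985] yaw -18.5 F [-0.5289  0.0951  0.515 ] T [-0.0084 -0.0086  0.0261] w 0.496 q6 -0.09
 slide units [ 0.0055  0.0059 -0.0098] (after turn) [ 0.0054  0.006  -0.0098] turn units [-0.0382 -0.0099 -0.0835]
```

View pics/m1.png

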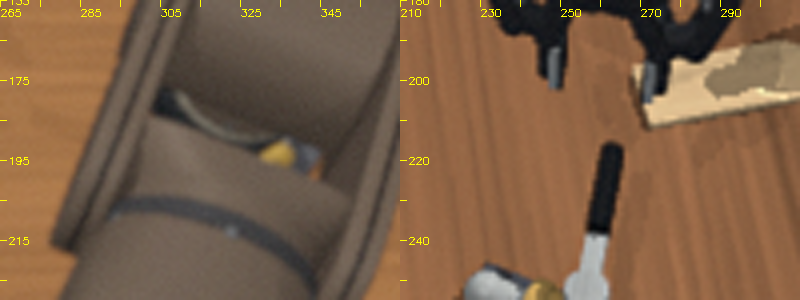

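The side view shows the fingertips at (246,202) and (271,205), straddling the sleeve below at (261,228). Next I'll descend and pinch.

```bash
python3 -m pendant '[{"slide":[0,0,0.3],"angular":[0,0,0],"hand":0.5},{"slide":[0,0,0.3],"angular":[0,0,0],"hand":0.5},{"slide":[0,0,0.18],"angular":[0,0,0],"hand":0.5},{"slide":[0,0,0],"angular":[0,0,0],"hand":0.5}]' 25
python3 -m pendant '[{"slide":[0,0,0],"angular":[0,0,0],"hand":0},{"slide":[0,0,0],"angular":[0,0,0],"hand":0},{"slide":[0,0,0],"angular":[0,0,0],"hand":0},{"slide":[0,0,0],"angular":[0,0,0],"hand":0},{"slide":[0,0,0],"angular":[0,0,0],"hand":0}]' 25
python3 -c "
from h import *
go(.539,-.124,.079,-18)"
```

```text
t: 4.2
tool_pos: [0.5349, -0.1187, 0.079]
ee_rot: [0.81, 0.586, -0.001, -0.003]
contact_force: [0.6, 0.3, 0.7]
gripper_width: 0.502
t: 4.82
tool_pos: [0.537, -0.1188, 0.0813]
ee_rot: [0.809, 0.588, 0.001, 0.001]
contact_force: [4.1, -0.5, -6.9]
gripper_width: 0.172
t 4.83 pos [ 0.537  -0.1188  0.0813] yaw -17.98 F [ 4.1077 -0.5244 -6.8821] T [-0.0121 -0.4155  0.366 ] w 0.172 q6 -0.09
 slide units [-0.029   0.0237  0.0152] (after turn) [-0.029   0.0238  0.0152] turn units [ 0.0246 -0.0149  0.0039]
```

```bash
python3 -m pendant '[{"slide":[-0.003,-0.049,0],"angular":[0,0,-1],"hand":0},{"slide":[-0.003,-0.049,0],"angular":[0,0,-1],"hand":0},{"slide":[-0.003,-0.049,0],"angular":[0,0,-1],"hand":0},{"slide":[-0.003,-0.049,0],"angular":[0,0,-1],"hand":0}]'
python3 -c "
from h import *
go(.505,-.1225,.079,12)"
```

```text
t: 5.32
tool_pos: [0.5094, -0.1172, 0.0814]
ee_rot: [0.665, 0.747, 0.003, 0.004]
contact_force: [5.1, -2.0, -8.1]
gripper_width: 0.163
t 5.33 pos [ 0.5094 -0.1172  0.0814] yaw 6.62 F [ 5.0965 -2.0483 -8.084 ] T [-0.0962 -0.5679  0.1518] w 0.163 q6 -0.54
 slide units [-0.0319 -0.0336  0.0158] (after turn) [-0.0286 -0.0363  0.016 ] turn units [ 0.0853  0.0243 -0.8969]
```

```bash
python3 -m pendant '[{"slide":[-0.003,-0.042,0],"angular":[0,0,-0.9],"hand":0},{"slide":[0,0,0],"angular":[0,0,0],"hand":0},{"slide":[0,0,0],"angular":[0,0,0],"hand":0.5},{"slide":[0,0,0],"angular":[0,0,0],"hand":0.5},{"slide":[0,0,0],"angular":[0,0,0],"hand":0.5},{"slide":[0,0,-0.4],"angular":[0,0,0],"hand":0.5},{"slide":[0,0,-0.4],"angular":[0,0,0],"hand":0.5}]'
python3 -c "
from h import *
go(.520,.195,.2,15)"
```

```text
t: 6.2
tool_pos: [0.4994, -0.1172, 0.2009]
ee_rot: [0.631, 0.776, 0.001, -0.003]
contact_force: [0.1, -0.1, -0.7]
gripper_width: 0.502
t 6.2 pos [ 0.4994 -0.1172  0.2009] yaw 11.71 F [ 0.0725 -0.1193 -0.7296] T [-0.0522  0.0126 -0.0225] w 0.502 q6 -0.64
 slide units [2.01   0.5564 0.0165] (after turn) [1.9748 0.671  0.006 ] turn units [-0.0109 -0.0537 -0.549 ]
```

```bash
python3 -m pendant '[{"slide":[0.25,0.075,0],"angular":[0,0,-0.55],"hand":0.5},{"slide":[0.25,0.08,0],"angular":[0,0,0],"hand":0.5},{"slide":[0.25,0.08,0],"angular":[0,0,0],"hand":0.5},{"slide":[0.25,0.08,0],"angular":[0,0,0],"hand":0.5},{"slide":[0.25,0.08,0],"angular":[0,0,0],"hand":0.5},{"slide":[0.25,0.08,0],"angular":[0,0,0],"hand":0.5},{"slide":[0.25,0.08,0],"angular":[0,0,0],"hand":0.5},{"slide":[0.2,0.08,0],"angular":[0,0,0],"hand":0.5},{"slide":[0,0,0],"angular":[0,0,0],"hand":0.5}]' 40
python3 -c "
from h import *
go(.519,.195,.2,15)
t,s=cams.grab_frame('top')[:,:,::-1],cams.grab_frame('side')[:,:,::-1]
mosaic('pics/m2.png',[(t,265,165),(t,130,160),(s,190,205),(s,190,90)])"
```

```text
t: 7.32
tool_pos: [0.5239, 0.1978, 0.2139]
ee_rot: [0.611, 0.792, 0.005, 0.006]
contact_force: [0.1, 0.5, -0.1]
gripper_width: 0.498
t 7.33 pos [0.5239 0.1978 0.2139] yaw 14.71 F [ 0.0657  0.4956 -0.0516] T [0.032  0.0335 0.0406] w 0.498 q6 -0.07
 slide units [-0.0097 -0.0377  0.0921] (after turn) [-0.0098 -0.0363  0.0926] turn units [ 0.1507  0.0385 -0.0493]
```

View pics/m2.png

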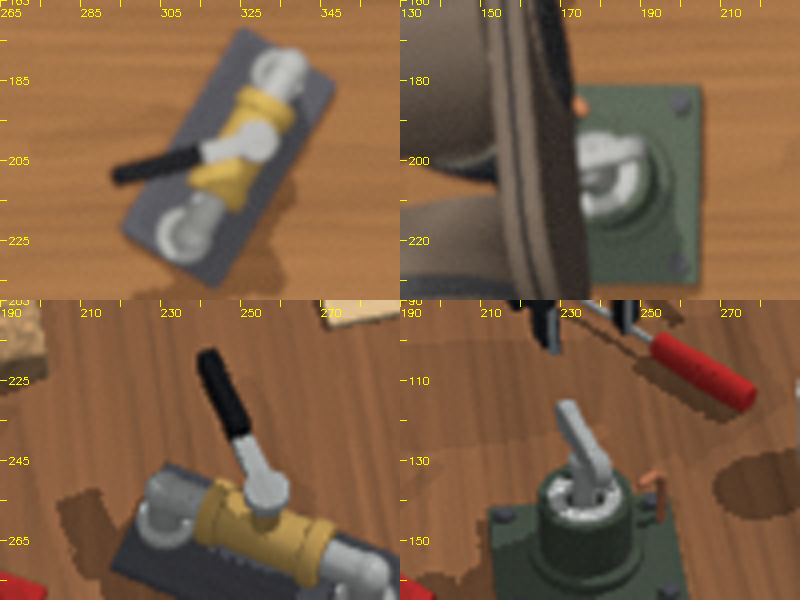

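The lever sleeve now runs from (293.5,208) to (314.5,203). The bolt is untouched, and its bar's right end in the top view is at (189,197).

```bash
python3 -c "
from h import *
a,b=at('top',293.5,208.3,.105),at('top',314.5,202.8,.105); d=a-b
h=at('top',328.5,199.8,.105);g=a-h
for v in(d,g): print(np.degrees(np.arctan2(v[1],v[0]))-57.1)
for p in((.519,.195,.13),(.519,.195,.11),(.519,.195,.074)): print(proj('top',p),proj('side',p))
for z in(.123,.136): 
  e1,e2=at('side',231.5,117,z),at('side',241,134,z);print(e1,e2,(e1+e2)/2)
"
```

```text
46.68799514130176
45.65895242538382
[175.49526518 200.09376376] [235.29082182 124.09647787]
[177.03233245 201.01801952] [235.4463255  129.41226064]
[179.64438649 202.58833008] [235.71557392 138.62563717]
[0.5126032  0.23248148 0.123     ] [0.5304681  0.16185039 0.123     ] [0.52153565 0.19716594 0.123     ]
[0.51135077 0.21815945 0.136     ] [0.5289258  0.14867437 0.136     ] [0.52013829 0.18341691 0.136     ]
```

```bash
python3 -m pendant '[{"slide":[-0.003,-0.033,0.15],"angular":[0.15,0.04,-0.05],"hand":0.5},{"slide":[0,0,0.15],"angular":[0,0,0],"hand":0.5},{"slide":[0,0,0.1],"angular":[0,0,0],"hand":0.5},{"slide":[0,0,0],"angular":[0,0,0],"hand":0.5}]' 40
python3 -c "
from h import *
go(.5195,.196,.113,15)"
```

```text
t: 7.92
tool_pos: [0.5176, 0.19, 0.148]
ee_rot: [0.612, 0.791, -0.003, -0.002]
contact_force: [-0.1, 0.0, 0.4]
gripper_width: 0.502
t 7.92 pos [0.5176 0.19   0.148 ] yaw 14.6 F [-0.0529  0.0107  0.4022] T [-0.0005  0.0544 -0.0331] w 0.502 q6 -0.09
 slide units [0.0356 0.024  0.2329] (after turn) [0.0354 0.0227 0.2331] turn units [-0.0627  0.0024 -0.0667]
```

```bash
python3 -m pendant '[{"slide":[0.036,0.023,0.03],"angular":[-0.06,0,-0.06],"hand":0.5},{"slide":[0,0,0.1],"angular":[0,0,0],"hand":0.5},{"slide":[0,0,0.1],"angular":[0,0,0],"hand":0.5},{"slide":[0,0,0],"angular":[0,0,0],"hand":0.5}]' 40
python3 -c "
from h import *
go(.5195,.196,.113,15)"
```

```text
t: 8.43
tool_pos: [0.5203, 0.1963, 0.1119]
ee_rot: [0.609, 0.793, 0.001, 0.001]
contact_force: [-0.6, 0.7, 0.1]
gripper_width: 0.501
t 8.43 pos [0.5203 0.1963 0.1119] yaw 14.96 F [-0.58    0.7189  0.0756] T [ 0.012   0.0091 -0.0214] w 0.501 q6 -0.08
 slide units [-0.0004 -0.0058 -0.0071] (after turn) [-0.0004 -0.0058 -0.0071] turn units [ 0.0158  0.003  -0.0069]
```

```bash
python3 -m pendant '[{"slide":[0,0,-0.01],"angular":[0,0,0],"hand":0},{"slide":[0,0,0],"angular":[0,0,0],"hand":0},{"slide":[0,0,0],"angular":[0,0,0],"hand":0},{"slide":[0,0,0],"angular":[0,0,0],"hand":0},{"slide":[0,0,0],"angular":[0,0,0],"hand":0}]' 30
python3 -c "
from h import *
go(.5195,.196,.113,15)"
```

```text
t: 9.05
tool_pos: [0.5197, 0.1962, 0.1139]
ee_rot: [0.609, 0.793, -0.0, 0.0]
contact_force: [-0.7, -0.4, -0.2]
gripper_width: 0.132
t 9.05 pos [0.5197 0.1962 0.1139] yaw 15.03 F [-0.6575 -0.392  -0.2497] T [-0.0112  0.0419  0.0047] w 0.132 q6 -0.08
 slide units [-0.001  -0.0017  0.0058] (after turn) [-0.001  -0.0017  0.0058] turn units [-0.0002  0.0069  0.0042]
```

```bash
python3 -m pendant '[{"slide":[0,0,0],"angular":[0,0,-1],"hand":0},{"slide":[0,0,0],"angular":[0,0,-1],"hand":0},{"slide":[0,0,0],"angular":[0,0,-1],"hand":0},{"slide":[0,0,0],"angular":[0,0,-1],"hand":0},{"slide":[0,0,0],"angular":[0,0,-1],"hand":0},{"slide":[0,0,0],"angular":[0,0,-1],"hand":0}]'
python3 -c "
from h import *
go(.5197,.1962,.1135,90)"
```

```text
t: 9.8
tool_pos: [0.5198, 0.1961, 0.1138]
ee_rot: [0.327, 0.945, 0.001, -0.0]
contact_force: [-0.3, -0.8, -0.4]
gripper_width: 0.131
t 9.8 pos [0.5198 0.1961 0.1138] yaw 51.77 F [-0.3384 -0.8074 -0.3737] T [ 0.0669  0.1226 -0.1278] w 0.131 q6 -0.73
 slide units [ 0.0011 -0.0001  0.0023] (after turn) [0.0009 0.0006 0.0023] turn units [ 0.0132 -0.0049 -6.3723]
```

```bash
python3 -m pendant '[{"slide":[0,0,0],"angular":[0,0,-1],"hand":0},{"slide":[0,0,0],"angular":[0,0,-1],"hand":0},{"slide":[0,0,0],"angular":[0,0,-1],"hand":0},{"slide":[0,0,0],"angular":[0,0,-1],"hand":0},{"slide":[0,0,0],"angular":[0,0,-1],"hand":0},{"slide":[0,0,0],"angular":[0,0,-1],"hand":0},{"slide":[0,0,0],"angular":[0,0,-0.3],"hand":0},{"slide":[0,0,0],"angular":[0,0,0],"hand":0}]'
python3 -c "
from h import *
go(.5197,.1962,.1135,90)"
python3 -m pendant '[{"slide":[0,0,0],"angular":[0,0,0],"hand":0.25},{"slide":[0,0,0],"angular":[0,0,0],"hand":0.25},{"slide":[0,0,0],"angular":[0,0,0],"hand":0.25},{"slide":[0,0,0],"angular":[0,0,0],"hand":0.25}]'
python3 -c "
from h import *
go(.5197,.1962,.1135,90)
cv2.imwrite('pics/t3.png',cams.grab_frame('top')[:,:,::-1]);s=cams.grab_frame('side')[:,:,::-1]
cv2.imwrite('pics/s3.png',s);mosaic('pics/m3.png',[(cv2.imread('pics/side0.png'),190,90),(s,190,90)])"
```

```text
t: 10.8
tool_pos: [0.5196, 0.1962, 0.106]
ee_rot: [-0.003, 1.0, 0.002, 0.001]
contact_force: [0.5, 0.1, -2.6]
gripper_width: 0.131
t 10.8 pos [0.5196 0.1962 0.106 ] yaw 90.37 F [ 0.4789  0.078  -2.6184] T [ 0.0508 -0.2141 -0.0162] w 0.131 q6 -1.4
 slide units [-0.0011  0.0004 -0.0499] (after turn) [-0.0009  0.0001 -0.0499] turn units [0.0476 0.0222 0.062 ]
t: 11.3
tool_pos: [0.5211, 0.1965, 0.1093]
ee_rot: [-0.003, 1.0, 0.003, 0.003]
contact_force: [-0.1, 0.3, -0.4]
gripper_width: 0.253
t 11.3 pos [0.5211 0.1965 0.1093] yaw 90.29 F [-0.1129  0.3454 -0.371 ] T [-0.0286  0.0249  0.0412] w 0.253 q6 -1.4
 slide units [ 0.0089 -0.0019 -0.0278] (after turn) [ 0.009  -0.0021 -0.0277] turn units [0.0516 0.0537 0.0478]
```

View pics/m3.png

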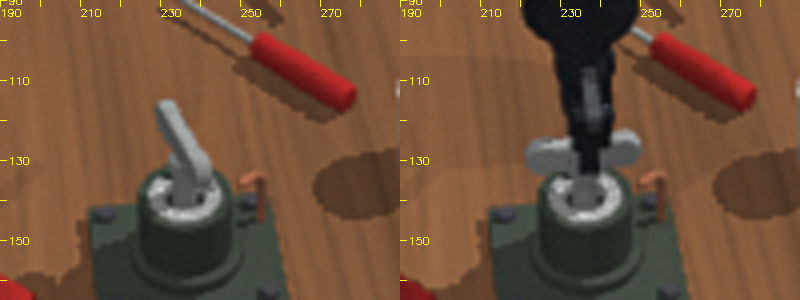

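The bar sits level at row ~128.5, where a dropped head should be; before the drop it would be at ~126. The fingers were also pulled down 8 mm during the turn, so the bolt has dropped. Next I'll regrip lower and turn it forward.

```bash
python3 -m pendant '[{"slide":[0.009,0,0.03],"angular":[0.05,0.05,0],"hand":0.25},{"slide":[0,0,0],"angular":[0,0,0],"hand":0.25},{"slide":[0,0,0],"angular":[0,0,0],"hand":0},{"slide":[0,0,0],"angular":[0,0,0],"hand":0},{"slide":[0,0,0],"angular":[0,0,0],"hand":0},{"slide":[0,0,0],"angular":[0,0,0],"hand":0}]' 30
python3 -c "
from h import *
go(.5197,.1962,.104,90)"
python3 -m pendant '[{"slide":[0,0,0.001],"angular":[0,0,1],"hand":0},{"slide":[0,0,0.001],"angular":[0,0,1],"hand":0},{"slide":[0,0,0.001],"angular":[0,0,1],"hand":0},{"slide":[0,0,0.001],"angular":[0,0,1],"hand":0},{"slide":[0,0,0.001],"angular":[0,0,1],"hand":0},{"slide":[0,0,0.001],"angular":[0,0,1],"hand":0}]'
python3 -c "
from h import *
go(.5197,.1962,.103,-90)"
```

```text
t: 12.15
tool_pos: [0.5196, 0.1963, 0.1045]
ee_rot: [-0.003, 1.0, -0.0, -0.0]
contact_force: [-0.0, 0.1, 0.4]
gripper_width: 0.134
t 12.15 pos [0.5196 0.1963 0.1045] yaw 90.3 F [-0.0267  0.0922  0.3967] T [-0.0666  0.0933  0.0021] w 0.134 q6 -1.4
 slide units [-0.0009 -0.001   0.003 ] (after turn) [-0.0009 -0.001   0.003 ] turn units [-0.0068 -0.0047  0.0502]
t: 12.9
tool_pos: [0.5196, 0.1963, 0.1036]
ee_rot: [0.316, 0.949, -0.0, 0.0]
contact_force: [0.8, 0.1, 0.6]
gripper_width: 0.132
t 12.9 pos [0.5196 0.1963 0.1036] yaw 53.2 F [0.8459 0.0759 0.6296] T [0.0374 0.0106 0.0745] w 0.132 q6 -0.75
 slide units [-0.0009 -0.0004  0.0041] (after turn) [0.0005 0.0009 0.0041] turn units [ 0.0028  0.0113 23.8674]
```

```bash
python3 -m pendant '[{"slide":[0,0,0.001],"angular":[0,0,1],"hand":0},{"slide":[0,0,0.001],"angular":[0,0,1],"hand":0},{"slide":[0,0,0.001],"angular":[0,0,1],"hand":0},{"slide":[0,0,0.001],"angular":[0,0,1],"hand":0},{"slide":[0,0,0.001],"angular":[0,0,1],"hand":0},{"slide":[0,0,0.001],"angular":[0,0,1],"hand":0},{"slide":[0,0,0.001],"angular":[0,0,1],"hand":0},{"slide":[0,0,0.001],"angular":[0,0,1],"hand":0},{"slide":[0,0,0.001],"angular":[0,0,1],"hand":0},{"slide":[0,0,0.001],"angular":[0,0,1],"hand":0},{"slide":[0,0,0.001],"angular":[0,0,1],"hand":0},{"slide":[0,0,0.001],"angular":[0,0,1],"hand":0}]'
python3 -c "
from h import *
go(.5197,.1962,.100,-90)"
```

```text
t: 14.4
tool_pos: [0.5197, 0.1963, 0.102]
ee_rot: [0.825, 0.566, -0.0, 0.001]
contact_force: [-0.2, -1.0, 0.8]
gripper_width: 0.135
t 14.4 pos [0.5197 0.1963 0.102 ] yaw -21.08 F [-0.2487 -1.0271  0.8024] T [-0.0356  0.0097  0.0696] w 0.135 q6 0.55
 slide units [-0.0005  0.0003  0.0132] (after turn) [0.0001 0.0006 0.0132] turn units [ 0.0165  0.0019 11.4869]
```

```bash
python3 -m pendant '[{"slide":[0,0,0.001],"angular":[0,0,1],"hand":0},{"slide":[0,0,0.001],"angular":[0,0,1],"hand":0},{"slide":[0,0,0.001],"angular":[0,0,1],"hand":0},{"slide":[0,0,0.001],"angular":[0,0,1],"hand":0},{"slide":[0,0,0.001],"angular":[0,0,1],"hand":0},{"slide":[0,0,0.001],"angular":[0,0,1],"hand":0},{"slide":[0,0,0.001],"angular":[0,0,1],"hand":0},{"slide":[0,0,0.001],"angular":[0,0,1],"hand":0},{"slide":[0,0,0.001],"angular":[0,0,1],"hand":0},{"slide":[0,0,0.001],"angular":[0,0,1],"hand":0},{"slide":[0,0,0.001],"angular":[0,0,1],"hand":0},{"slide":[0,0,0],"angular":[0,0,0],"hand":0}]'
python3 -c "
from h import *
go(.5197,.1962,.100,-90)"
```

```text
t: 15.9
tool_pos: [0.5196, 0.1962, 0.1005]
ee_rot: [1.0, 0.008, 0.001, 0.001]
contact_force: [-0.3, -0.2, 0.1]
gripper_width: 0.133
t 15.9 pos [0.5196 0.1962 0.1005] yaw -89.1 F [-0.2806 -0.1921  0.0897] T [-0.0819  0.0075 -0.037 ] w 0.133 q6 1.74
 slide units [ 0.0004 -0.0001  0.0031] (after turn) [ 0.0004 -0.0001  0.0031] turn units [ 0.0219 -0.0143  0.15  ]
```

```bash
python3 -m pendant '[{"slide":[0,0,0],"angular":[0,0,0],"hand":0.35},{"slide":[0,0,0],"angular":[0,0,0],"hand":0.35},{"slide":[0,0,0],"angular":[0,0,0],"hand":0.35},{"slide":[0,0,-0.2],"angular":[0,0,0],"hand":0.35},{"slide":[0,0,-0.2],"angular":[0,0,0],"hand":0.35},{"slide":[0,0,0],"angular":[0,0,-1],"hand":0.35},{"slide":[0,0,0],"angular":[0,0,-1],"hand":0.35},{"slide":[0,0,0],"angular":[0,0,-1],"hand":0.35},{"slide":[0,0,0],"angular":[0,0,-1],"hand":0.35},{"slide":[0,0,0],"angular":[0,0,-1],"hand":0.35},{"slide":[0,0,0],"angular":[0,0,-1],"hand":0.35},{"slide":[0,0,0],"angular":[0,0,-1],"hand":0.35}]'
python3 -c "
from h import *
go(.5197,.1962,.150,91)"
python3 -m pendant '[{"slide":[0,0,0],"angular":[0,0,-1],"hand":0.35},{"slide":[0,0,0],"angular":[0,0,-1],"hand":0.35},{"slide":[0,0,0],"angular":[0,0,-1],"hand":0.35},{"slide":[0,0,0],"angular":[0,0,-1],"hand":0.35},{"slide":[0,0,0],"angular":[0,0,-1],"hand":0.35},{"slide":[0,0,0],"angular":[0,0,-1],"hand":0.35},{"slide":[0,0,0],"angular":[0,0,-1],"hand":0.35},{"slide":[0,0,0],"angular":[0,0,-1],"hand":0.35},{"slide":[0,0,0],"angular":[0,0,-1],"hand":0.35},{"slide":[0,0,0],"angular":[0,0,-1],"hand":0.35},{"slide":[0,0,0],"angular":[0,0,-1],"hand":0.35},{"slide":[0,0,0],"angular":[0,0,-1],"hand":0.35}]'
python3 -c "
from h import *
go(.5197,.1962,.150,91)"
```

```text
t: 17.4
tool_pos: [0.5191, 0.1965, 0.162]
ee_rot: [0.925, 0.38, 0.0, 0.001]
contact_force: [0.6, -0.4, 1.1]
gripper_width: 0.351
t 17.4 pos [0.5191 0.1965 0.162 ] yaw -45.35 F [ 0.5821 -0.4052  1.1408] T [-0.0109 -0.0131  0.0412] w 0.351 q6 0.97
 slide units [0.0015 0.0041 0.0802] (after turn) [-0.004  -0.002   0.0802] turn units [  0.002    0.0245 -22.7253]
t: 18.9
tool_pos: [0.5184, 0.1966, 0.1614]
ee_rot: [0.505, 0.863, -0.001, 0.0]
contact_force: [-0.3, -0.3, 0.1]
gripper_width: 0.348
t 18.9 pos [0.5184 0.1966 0.1614] yaw 29.37 F [-0.3121 -0.2718  0.1204] T [-0.0003 -0.0237  0.012 ] w 0.348 q6 -0.33
 slide units [-0.0062  0.0063  0.0757] (after turn) [-0.0084 -0.0026  0.0757] turn units [ -0.0141   0.0063 -10.2714]
```

```bash
python3 -m pendant '[{"slide":[0,0,0],"angular":[0,0,-1],"hand":0.35},{"slide":[0,0,0],"angular":[0,0,-1],"hand":0.35},{"slide":[0,0,0],"angular":[0,0,-1],"hand":0.35},{"slide":[0,0,0],"angular":[0,0,-1],"hand":0.35},{"slide":[0,0,0],"angular":[0,0,-1],"hand":0.35},{"slide":[0,0,0],"angular":[0,0,-1],"hand":0.35},{"slide":[0,0,0],"angular":[0,0,-1],"hand":0.35},{"slide":[0,0,0],"angular":[0,0,-1],"hand":0.35},{"slide":[0,0,0],"angular":[0,0,-1],"hand":0.35},{"slide":[0,0,0],"angular":[0,0,-0.8],"hand":0.35},{"slide":[0,0,0],"angular":[0,0,0],"hand":0.35}]'
python3 -c "
from h import *
go(.5197,.1962,.101,91)"
```

```text
t: 20.27
tool_pos: [0.5178, 0.1966, 0.1608]
ee_rot: [-0.003, 1.0, -0.001, -0.001]
contact_force: [-0.6, -0.8, 0.1]
gripper_width: 0.348
t 20.27 pos [0.5178 0.1966 0.1608] yaw 90.37 F [-0.6287 -0.7518  0.1146] T [-0.0011  0.0164  0.0068] w 0.348 q6 -1.4
 slide units [-0.0128 -0.0025  0.3983] (after turn) [-0.0124 -0.0031  0.3984] turn units [-0.012  -0.0102 -0.105 ]
```

```bash
python3 -m pendant '[{"slide":[-0.0125,-0.003,0.05],"angular":[0,0,-0.1],"hand":0.35},{"slide":[0,0,0.1],"angular":[0,0,0],"hand":0.35},{"slide":[0,0,0.1],"angular":[0,0,0],"hand":0.35},{"slide":[0,0,0.1],"angular":[0,0,0],"hand":0.35},{"slide":[0,0,0.04],"angular":[0,0,0],"hand":0.35},{"slide":[0,0,0],"angular":[0,0,0],"hand":0.35}]'
python3 -c "
from h import *
go(.5197,.1962,.1005,91)"
```

```text
t: 21.02
tool_pos: [0.5184, 0.1958, 0.0961]
ee_rot: [-0.008, 1.0, -0.001, -0.002]
contact_force: [-0.8, 0.2, 0.8]
gripper_width: 0.349
t 21.02 pos [0.5184 0.1958 0.0961] yaw 90.87 F [-0.7983  0.2474  0.7536] T [ 0.0014  0.0172 -0.0104] w 0.349 q6 -1.41
 slide units [-0.0087  0.0026 -0.0297] (after turn) [-0.0089  0.0026 -0.0297] turn units [-0.018  -0.0468 -0.0223]
```

Overshot by 4 mm, so I'll raise it and grip.

```bash
python3 -m pendant '[{"slide":[-0.009,0.002,-0.032],"angular":[0,-0.04,0],"hand":0.35},{"slide":[0,0,0],"angular":[0,0,0],"hand":0.35},{"slide":[0,0,0],"angular":[0,0,0],"hand":0},{"slide":[0,0,0],"angular":[0,0,0],"hand":0},{"slide":[0,0,0],"angular":[0,0,0],"hand":0},{"slide":[0,0,0],"angular":[0,0,0],"hand":0}]'
python3 -c "
from h import *
go(.5197,.1962,.1005,-90)"
python3 -m pendant '[{"slide":[0,0,0.001],"angular":[0,0,1],"hand":0},{"slide":[0,0,0.001],"angular":[0,0,1],"hand":0},{"slide":[0,0,0.001],"angular":[0,0,1],"hand":0},{"slide":[0,0,0.001],"angular":[0,0,1],"hand":0},{"slide":[0,0,0.001],"angular":[0,0,1],"hand":0},{"slide":[0,0,0.001],"angular":[0,0,1],"hand":0},{"slide":[0,0,0.001],"angular":[0,0,1],"hand":0},{"slide":[0,0,0.001],"angular":[0,0,1],"hand":0}]'
python3 -c "
from h import *
go(.5197,.1962,.1005,-90)"
```

```text
t: 21.78
tool_pos: [0.5183, 0.1962, 0.103]
ee_rot: [-0.008, 1.0, -0.001, -0.002]
contact_force: [-2.4, -1.5, 0.2]
gripper_width: 0.132
t 21.77 pos [0.5183 0.1962 0.103 ] yaw 90.88 F [-2.4141 -1.4587  0.2177] T [-0.083  -0.2077 -0.0608] w 0.132 q6 -1.41
 slide units [-0.0091 -0.0004  0.0163] (after turn) [0.009  0.0003 0.0163] turn units [  0.05    -0.0373 -29.8537]
t: 22.78
tool_pos: [0.5188, 0.1973, 0.1019]
ee_rot: [0.41, 0.912, -0.001, 0.0]
contact_force: [-0.9, 0.2, -1.3]
gripper_width: 0.128
t 22.77 pos [0.5188 0.1973 0.1019] yaw 41.57 F [-0.925   0.2241 -1.2761] T [-0.1628 -0.0203  0.0311] w 0.128 q6 -0.54
 slide units [-0.0096 -0.0001  0.0091] (after turn) [0.0063 0.0073 0.0091] turn units [ 0.0057  0.0256 21.9275]
```

```bash
python3 -m pendant '[{"slide":[0,0,0.001],"angular":[0,0,1],"hand":0},{"slide":[0,0,0.001],"angular":[0,0,1],"hand":0},{"slide":[0,0,0.001],"angular":[0,0,1],"hand":0},{"slide":[0,0,0.001],"angular":[0,0,1],"hand":0},{"slide":[0,0,0.001],"angular":[0,0,1],"hand":0},{"slide":[0,0,0.001],"angular":[0,0,1],"hand":0},{"slide":[0,0,0.001],"angular":[0,0,1],"hand":0},{"slide":[0,0,0.001],"angular":[0,0,1],"hand":0},{"slide":[0,0,0.001],"angular":[0,0,1],"hand":0},{"slide":[0,0,0.001],"angular":[0,0,1],"hand":0},{"slide":[0,0,0.001],"angular":[0,0,1],"hand":0},{"slide":[0,0,0.001],"angular":[0,0,1],"hand":0}]'
python3 -c "
from h import *
go(.5197,.1962,.097,-90)"
```

```text
t: 24.28
tool_pos: [0.5203, 0.1976, 0.1002]
ee_rot: [0.876, 0.482, -0.001, 0.003]
contact_force: [-0.7, 0.2, -0.8]
gripper_width: 0.132
t 24.27 pos [0.5203 0.1976 0.1002] yaw -32.31 F [-0.6983  0.2476 -0.774 ] T [-0.1941  0.217   0.0391] w 0.132 q6 0.75
 slide units [-0.0099  0.0015  0.0214] (after turn) [-0.004   0.0093  0.0213] turn units [0.0672 0.0162 9.6147]
```

```bash
python3 -m pendant '[{"slide":[0,0,0.001],"angular":[0,0,1],"hand":0},{"slide":[0,0,0.001],"angular":[0,0,1],"hand":0},{"slide":[0,0,0.001],"angular":[0,0,1],"hand":0},{"slide":[0,0,0.001],"angular":[0,0,1],"hand":0},{"slide":[0,0,0.001],"angular":[0,0,1],"hand":0},{"slide":[0,0,0.001],"angular":[0,0,1],"hand":0},{"slide":[0,0,0.001],"angular":[0,0,1],"hand":0},{"slide":[0,0,0.001],"angular":[0,0,1],"hand":0},{"slide":[0,0,0.001],"angular":[0,0,1],"hand":0},{"slide":[0,0,0.001],"angular":[0,0,1],"hand":0},{"slide":[0,0,0],"angular":[0,0,0],"hand":0},{"slide":[0,0,0],"angular":[0,0,0],"hand":0}]'
python3 -c "
from h import *
go(.5197,.1962,.097,-90)
t,s=cams.grab_frame('top')[:,:,::-1],cams.grab_frame('side')[:,:,::-1]
mosaic('pics/m4.png',[(t,265,165),(t,130,160),(s,190,205),(s,190,90)])"
```

```text
t: 25.78
tool_pos: [0.5212, 0.1964, 0.0988]
ee_rot: [0.999, -0.035, -0.002, 0.005]
contact_force: [0.3, -0.0, -0.8]
gripper_width: 0.132
t 25.77 pos [0.5212 0.1964 0.0988] yaw -94.04 F [ 0.3297 -0.0231 -0.8222] T [ 0.0341  0.3864 -0.0051] w 0.132 q6 1.83
 slide units [-0.0098  0.0018  0.0122] (after turn) [-0.0099  0.0012  0.0122] turn units [ 0.0896  0.0329 -0.6727]
```

View pics/m4.png

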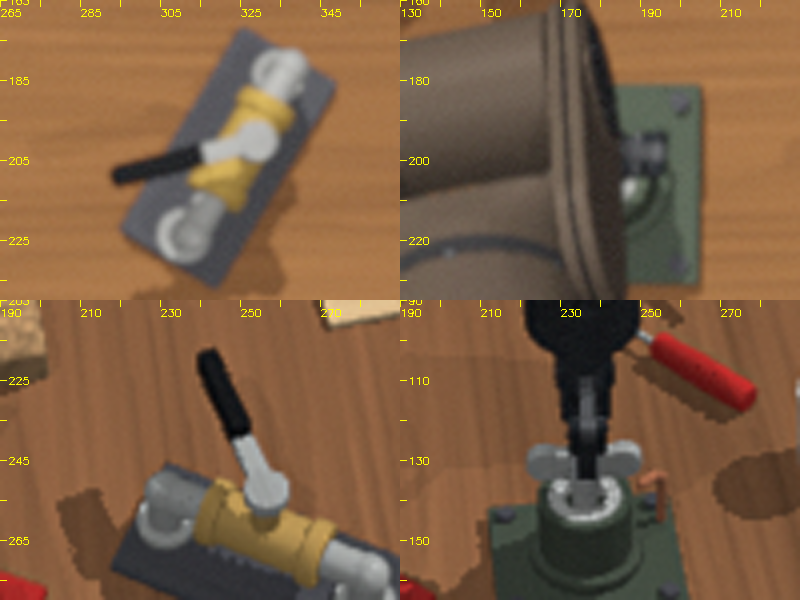

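The lever is unchanged at 46°. The wing bar lies along the block's x with its centre near row 130.5, about 2 rows (8 mm) lower than after the drop, and it is still gripped. I'm handing in.

```bash
python3 -c "
from h import *
from workcell import workorder
go(.5197,.1962,.097,-90); print(manip.get_obs()['joint_vel'],workorder.sign_off())"
```

```text
t 25.88 pos [0.5212 0.1964 0.0988] yaw -94.06 F [ 0.1039 -0.8487 -1.0048] T [ 0.0578  0.4009 -0.0284] w 0.131 q6 1.83
 slide units [-0.0095  0.0019  0.0121] (after turn) [-0.0097  0.0013  0.012 ] turn units [ 0.0908  0.0319 -0.6761]
the job is handed in; nothing more can be done
[-0.0004 -0.0022  0.0006 -0.003  -0.0017  0.0053] None
```

I set the valve lever half open, then turned the wing bolt back about 75° until it dropped into the thread. From there I turned it forward one turn in two gripped strokes, with one regrasp, and handed the job in at 25.9 s. The sign-off gave no verdict.

- **Valve lever:** the pictures put it at about 46° (0.80 rad). It had not moved in the last picture, taken just before I handed in.
- **Bolt drop:** the wing head came to rest about where a dropped bolt should. It also pulled the fingers down about 8 mm as it went in.
- **Forward turn:** the wrist turned 179° and then 185°, about 6.36 rad in all. The gripper sank about 4 mm in each stroke, which matches the 8 mm per turn of the thread. These are measured at the gripper, so any slip in the grip would not show.
- **At the end:** the arm was still and the fingers were closed on the wings, with the opening at 0.131 and the grip set to 30 N.

No check failed. I did not measure the bystanders at the end. I saw no contact with them, but the last pictures covered only the block and the valve.

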